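# Clot check from the dry block heater

## Robot

A 6-joint arm with a two-finger parallel gripper is mounted at the origin on a cart in front of the work surface, level with it; the furniture and walls round the work are solid. World frame = base frame: x ahead of the robot, y to its left, z up, the work surface at z = 0. Lengths are in mm, angles in rad, forces in N, time in s.
With the tool pointing down it reaches from about 300 to 775 mm from the base axis. Payload 14.6 kg.
Tool frame: the origin (TCP) lies on the centre line of the jaws, within the pads' length; the fingertips stand 19 mm ahead of it and the grasp point (between the pads) is the TCP (bot.tip_reach is the distance from the TCP to the fingertips, in mm); z points along the fingers, y is the line along which they close (so a half turn about z gives the same grasp; the last joint's range is limited). The gripper opens to 85 mm and grips with 20 to 120 N. Pads are 22 mm wide; open, the fingers measure 114 mm over their backs; the gripper's body (76 mm by 85 mm) begins 54 mm behind the grasp point. The pads swing forward as they close: fully open they stand 13 mm farther back than shut.
Start: joints at [-0.067, 0.3, 1.521, -0, 1.321, -0.067], TCP at [549.991, -0.002, 250.281] pointing down, gripper open.
Joint ranges: [-3.03, 3.03], [-0.79, 2.21], [0.23, 2.52], [-1.04, 4.18], [0, 3.07], [-2.55, 2.55]. Speed limits (rad/s): [2.22, 2.22, 2.57, 3.14, 3.14, 3.14].

## Interface

Orientations are given as a unit quaternion [w, x, y, z].
In Python, from rig import bot gives the robot as it stands. Calls block until the motion is done:
- bot.move_to(position, orientation): joint-space move of the TCP to a pose.
- bot.servo_line(position, attitude=None, speed=150, until_force=None): straight line of the TCP; attitude=None keeps the orientation; speed is the mean speed in mm/s. With until_force (N) it stops when the force on the tool has changed by that much, and returns True; else False.
- bot.move_joints(angles): joint-space move.
- bot.move_gripper(opening, grip_force=None): finger opening in mm; grip_force is the grip in N (None keeps the last); returns when the fingers have stopped.
- bot.dwell(seconds).
- bot.ik(position, orientation): joint angles nearest the present ones, or None.
- bot.read_state(): the state.
- bot.read_camera(name): name is "scene" or "side" or "wrist"; returns a dict with "image" (400x640x3 uint8, blue, green, red), "depth" (400x640 float32, mm along the optical axis (not along the pixel's ray), 0 where there is no reading), "fovy" (degrees; the focal length in pixels is half the picture's height over the tangent of half this angle, whatever the lens; pixels are square), "cx", "cy" (the principal point, pixels), "eye" and "attitude" of the camera in the world; the wrist camera has in their place "mount" (4x4, takes a point from camera to tool coordinates, whose origin is the TCP and whose axes are the flange's). Camera axes: x right, y down, z forward; pixel columns grow to the right and rows downward; lengths in mm; the calibration is good to about 2 mm. A picture is of the moment at which its call begins: read the wrist's pose just before it.
A pose or a line that the arm cannot do raises bot.MotionError and nothing moves.
- bot.finish_job(): hands the job in; it is judged then, once.
The state is a dict: "clock": time; "joint_positions": joint angles; "qvel": joint speeds; "effort": joint torques, N m; "ee_pos": TCP position; "tool_rot": TCP orientation; "ft_force": force on the tool from outside, world axes, zero at the start; "moment": the same for the moment, N m; "grip_width": finger opening in mm; "grip_force": force on a finger pad.
Only numpy, scipy, OpenCV 4.12 (cv2) and the standard library are available. Lean on these libraries where they do the work, as an engineer would, in place of code of your own. Each camera call takes 0.05 s, during which the arm holds its last target. There are 200 camera calls.

## Task

The incubation is over: turn the block heater's dial back until its white pointer stands at the green mark. Then draw the blue-capped tube straight up out of its well and, once it is clear, lean it over to about 45 degrees, cap end uppermost, for the clot check. Finish while still holding it still in the air like that, the whole tube higher than the caps of the two tubes left in the block; leave those tubes, the timer and the red-capped bottle as they are.

Things in the scene. Friction and masses are not known exactly. Their poses are not given: they have to be found in the camera images.
- heater: blue-grey dry block heater fixed to the bench, 211 mm deep (x from -110 to 101), 184 mm wide (y), deck 71 mm high; origin on the bench under its middle; x runs from its front (the dial's side, nearer the robot) to its back, y to the left, z up. Dial on its light front panel at x = -58, y = 0 mm; behind it the aluminium block with the tubes
- block_top (a point): centre of the aluminium block's top, z = 78 mm above the bench, axes as the heater's; 2 rows of 4 wells, 15.6 mm wide, 50 mm deep (floor at z = 28 mm). The three tubes stand in the rear row, 16 mm behind this point, 54 or 18 mm to either side of it (y = -54, 18, 54 mm, in any order; -18 empty); the front row is empty
- dial (a joint): thermostat dial, upright axis, 0 to 4.71 rad, grows clockwise seen from above; at 0 the pointer stands 135 degrees anticlockwise from the heater's +x, at 0.785 rad at the green mark (heater's +y); a tick every 0.262 rad, red ticks at the hot end. Starts between 1.5 and 2.2: turn it back, anticlockwise from above, by 0.7 to 1.4 rad. Friction about 0.03 N m; stays where left
- dial_grip (a point): point on the dial's axis at grip height, 97 mm above the bench: black pointer knob on a 47 mm round skirt whose top is 79 mm above the bench; its upright grip bar is 42 mm long and 13 mm thick and reaches up to 108 mm. Its x axis is the pointer's direction along the bar (white line), z up; pinch the bar across its 13 mm (along y)
- green_mark (a point): the thick green tick beside the dial on the heater's deck, 34 mm from the dial's axis
- blue_tube_mid (a point): middle (half-way up, 45.5 mm from either end) of the sample tube with the blue cap: 91 mm long, glass 13.6 mm across, cap 17.2 mm across over its upper 17 mm; in its well the foot stands at z = 28 mm and the cap from 102 to 119 mm above the bench; its z axis runs along the tube to the cap; 10 to 17 g
- pink_tube_mid (a point): middle of a like tube with a pink cap (91 mm), same row; leave it
- white_tube_mid (a point): middle of a like tube with a white cap (92 mm), same row; leave it
- timer_mid (a point): centre of the white bench timer, 56 x 66 x 18 mm, lying to the right of the heater (its -y side); leave it
- stain_bottle_mid (a point): centre of the small white bottle with a red cap, 37 mm across, 82 mm high, standing to the left of the heater (its +y side); leave it
There are look-alikes about, which are no part of the job. What is shaped like the part that bears blue_tube_mid but black is not meant.

How it is judged (in metres and radians):
On the way, in this order (a step that is already met when the one before it is completed fails the run):
1. the dial's pointer is brought to rest at the green mark while the blue-capped tube still stands in its well (value of joint dial between 0.635 and 0.935 rad and velocity of joint dial between -0.1 and 0.1 rad/s and z of blue_tube_mid in the frame of heater below 0.083 m), for 0.3 s.
2. the blue-capped tube is drawn straight up, still upright, until its foot is clear above the block (z of blue_tube_mid in the frame of heater above 0.126 m and angle between blue_tube_mid's own z axis and vertical below 0.3 rad and contact force between the fingers and blue_tube above 0.5 N), for 0.1 s.
At the end, for the whole second after the job is handed in: Dial at the green mark (within 0.15 rad); blue-capped tube held by the gripper alone, at rest, 30 to 60 degrees from upright, cap end up, its middle over 160 mm above the bench; pink- and white-capped tubes within 10 mm, timer and bottle within 20 mm of where they stood (value of joint dial between 0.635 and 0.935 rad and angle between blue_tube_mid's own z axis and vertical between 0.525 and 1.045 rad and height (world z) of blue_tube_mid above 0.16 m and contact force between the fingers and blue_tube above 0.5 N and contact force between each of heater, pink_tube, white_tube and blue_tube below 0.05 N and linear speed of blue_tube below 0.03 m/s and angular speed of blue_tube below 0.3 rad/s and distance of each of pink_tube_mid, white_tube_mid from where it was at the start of the episode below 0.01 m and distance of each of timer_mid, stain_bottle_mid from where it was at the start of the episode below 0.02 m); the arm keeps its last pose, push and grip.
It fails at once if the pink- or white-capped tube is pulled or knocked out of place (distance of any of pink_tube_mid, white_tube_mid from where it was at the start of the episode above 0.015 m).
It fails at once if the timer or the red-capped bottle is shoved or knocked over (distance of any of timer_mid, stain_bottle_mid from where it was at the start of the episode above 0.03 m).
It also fails if it takes over 50 s, if anything falls off the work surface, if the arm or the gripper's body presses on something with over 40 N, if the wrist force passes 120 N, or if a joint passes its speed limit or range.

## Working session

There is one attempt and no reset: what is moved stays moved. The work goes in short steps, each a Python script; the robot and the scene stay as the last script left them, time stands still between calls to the robot, and variables do not carry over. Pictures are saved under pics/ and viewed, at most 10 in all, crops included, and the job is handed in when it is done.

```bash
mkdir -p pics; ls; cat > h.py <<'E'
import numpy as np, cv2
from scipy.spatial.transform import Rotation as R
from rig import bot
def q2R(q): return R.from_quat([q[1],q[2],q[3],q[0]])
def R2q(r): x,y,z,w=r.as_quat(); return [w,x,y,z]
def cam(name):
    s=bot.read_state(); c=bot.read_camera(name)
    c['f']=200/np.tan(np.radians(c['fovy'])/2)
    if 'eye' in c:
        a=np.array(c['attitude'],float); c['o']=np.array(c['eye'],float); c['R']=a if a.shape==(3,3) else q2R(a).as_matrix()
    else:
        T=q2R(s['tool_rot']).as_matrix(); M=np.array(c['mount']); c['R']=T@M[:3,:3]; c['o']=T@M[:3,3]+np.array(s['ee_pos'])
    return c
def ray(c,u,v): return c['R']@np.array([(u-c['cx'])/c['f'],(v-c['cy'])/c['f'],1.])
def onz(c,u,v,z): d=ray(c,u,v); return c['o']+d*(z-c['o'][2])/d[2]
def pt(c,u,v): return c['o']+ray(c,u,v)*c['depth'][int(v),int(u)]
def proj(c,p): q=c['R'].T@(np.array(p)-c['o']); return q[:2]/q[2]*c['f']+[c['cx'],c['cy']]
E
python3 - <<'E'
from h import *
for n in ['scene','side','wrist']:
    c=cam(n); cv2.imwrite(f'pics/{n}0.png',c['image']); print(n,c['f'],c['o'],c['R'][:,2],c['cx'],c['cy'])
print(bot.read_state())
E
```

```text
pics
scene 370.26647490022964 [ 177.11997918 -482.82158067  650.76169309] [ 0.40941633  0.61120325 -0.67735431] 326.8521565898532 202.39594476692267
side 453.7151994383041 [130.14447497 625.59664863 573.70286761] [ 0.41145216 -0.69741041 -0.58679284] 322.9382188901223 198.80054708273326
wrist 350.17992437843674 [548.84775754  81.74066479 373.28112054] [-0.00197468 -0.32019096 -0.94735097] 314.70145125557565 199.02474134504521
{'clock': 0.15, 'joint_positions': array([-6.66001446e-02,  3.00336225e-01,  1.52142206e+00, -6.71701437e-05,
        1.32069727e+00, -6.65807177e-02]), 'qvel': array([-1.30059639e-03, -2.41892740e-03, -1.61761215e-03, -3.87434380e-04,
        1.32592634e-03,  6.95697224e-05]), 'effort': array([ 1.15317634e-03, -5.43663168e+01, -3.61884356e+01, -9.07762978e-05,
        3.16729136e-03,  4.75633647e-05]), 'ee_pos': array([ 5.49844243e+02, -7.35193903e-03,  2.49862570e+02]), 'tool_rot': array([-3.03283654e-04,  7.07107696e-01,  7.07105734e-01, -3.08594006e-04]), 'ft_force': array([-0.05161025,  0.6060713 ,  0.26133974]), 'moment': array([-0.04228459, -0.05627493,  0.00773665]), 'grip_force': 0.0, 'grip_width': 85.23879513942889}
```

View pics/scene0.png

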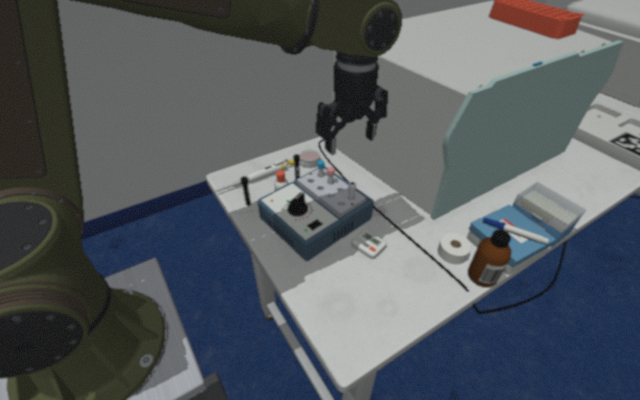

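View pics/wrist0.png

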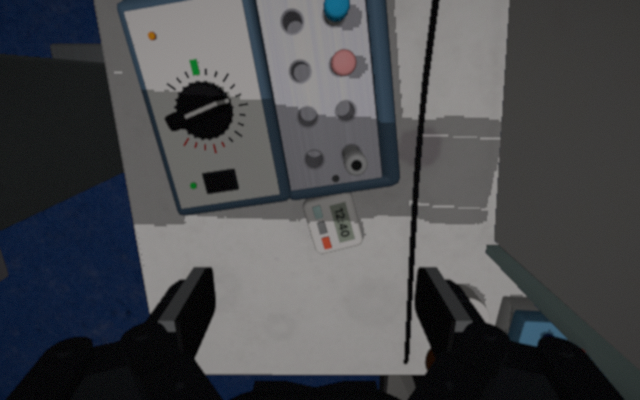

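View pics/side0.png

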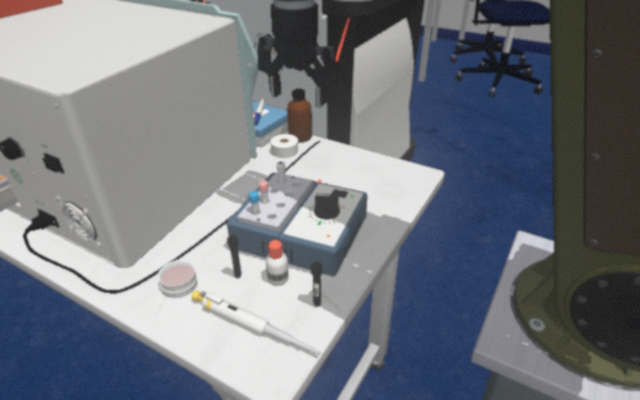

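The wrist view shows the dial at (205,110) with its white line running towards (228,102), green mark at (194,67), and caps blue (336,6), pink (344,62) and white (355,160). The side view shows black look-alike tubes by the bottle, left of the heater. I'll move for a closer view.

```bash
python3 - <<'E'
from h import *
c=cam('wrist')
for n,u,v,z in [('dial',205,108,100),('green',194,67,72),('blue',336,6,119),('pink',344,62,119),('white',355,160,119)]: print(n,onz(c,u,v,z))
d=onz(c,205,108,100)
s=bot.read_state()
p=[d[0]+35,d[1]-50,260]
print(bot.ik(p,s['tool_rot']))
bot.move_to(p,s['tool_rot'])
c=cam('wrist'); im=c['image']; cv2.imwrite('pics/w1.png',im); np.savez('w1.npz',**{k:c[k] for k in('image','depth','o','R','f','cx','cy')})
E
```

```text
dial [465.14911308  62.03687716 100.        ]
green [450.90277713  92.09510559  72.        ]
blue [562.07346897 127.43935797 119.        ]
pink [568.16632135  93.69971826 119.        ]
white [578.13881986  26.20323109 119.        ]
[-4.91633482e-02  1.81263064e-01  1.64498999e+00  6.56310956e-06
  1.31605250e+00 -4.91559648e-02]
```

View pics/w1.png

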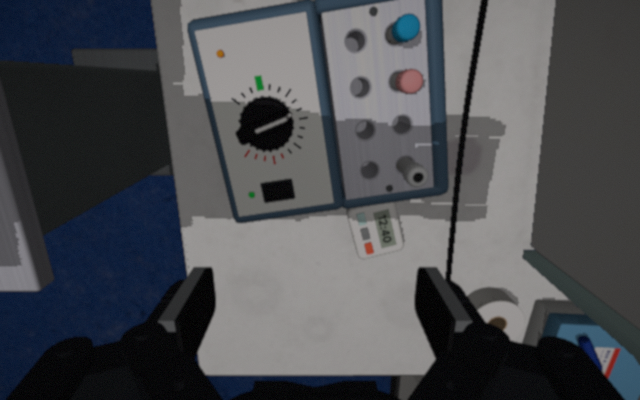

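Dial at (266,125), green mark (259,83), blue cap (407,27), pink (410,81), and white (417,176). Next I'll measure them by masks.

```bash
cat > m.py <<'E'
from h import *
def blob(m,box):
    k=np.zeros_like(m); x0,y0,x1,y1=box; k[y0:y1,x0:x1]=m[y0:y1,x0:x1]
    n,l,s,ce=cv2.connectedComponentsWithStats(k); i=1+np.argmax(s[1:,4]); return ce[i],s[i]
def pca(m,box):
    x0,y0,x1,y1=box; return m
E
python3 - <<'E'
from m import *
c=dict(np.load('w1.npz')); hsv=cv2.cvtColor(c['image'],cv2.COLOR_BGR2HSV)
g=cv2.inRange(hsv,(50,120,70),(75,255,255)); b=cv2.inRange(hsv,(95,130,90),(110,255,255)); pk=cv2.inRange(hsv,(0,60,90),(10,160,255))
gc,gs=blob(g,(240,60,280,100)); bc,bs=blob(b,(385,5,430,50)); pc,ps=blob(pk,(385,60,430,105))
print(gc,gs,bc,bs,pc,ps)
G=onz(c,*gc,71.5); print('green',G)
# depth-based cap tops
for n,m in (('b',(390,8,425,48)),('p',(390,62,428,100)),('w',(400,158,432,190))):
    x0,y0,x1,y1=m; P=np.array([pt(c,u,v) for v in range(y0,y1) for u in range(x0,x1)]); 
    t=P[(P[:,2]>112)&(P[:,2]<126)]; print(n,len(t),t.mean(0),(t.max(0)+t.min(0))/2,np.ptp(t,axis=0))
# bar top
P=np.array([pt(c,u,v) for v in range(100,150) for u in range(225,300)]); t=P[(P[:,2]>102)&(P[:,2]<114)]
r=cv2.minAreaRect(t[:,:2].astype(np.float32)); print('bar',len(t),t.mean(0),r)
sk=P[(P[:,2]>75)&(P[:,2]<82)]; print(np.percentile(P[:,2],[5,25,50,75,95]))
# white line
gray=c['image'].max(2)
k=np.zeros_like(gray);cv2.circle(k,(266,125),24,255,-1)
w=((gray>110)&(k>0)).astype(np.uint8); n,l,s,ce=cv2.connectedComponentsWithStats(w)
for i in range(1,n):
    if s[i,4]>15:
        ys,xs=np.where(l==i); Q=np.array([onz(c,u,v,108)[:2] for u,v in zip(xs,ys)])
        print(s[i],Q.mean(0),cv2.minAreaRect(Q.astype(np.float32)), cv2.fitLine(Q.astype(np.float32),cv2.DIST_L2,0,.01,.01).ravel())
i=cv2.resize(c['image'][70:180,210:320],None,fx=5,fy=5,interpolation=cv2.INTER_CUBIC); cv2.imwrite('pics/crop.png',i)
E
```

```text
[258.7         82.78571429] [255  76   8  14  70] [407.24        26.53473684] [396  14  24  26 475] [409.85449735  80.73280423] [399  70  23  23 378]
green [450.81489866  92.19709229  71.5       ]
b 579 [561.44790496 128.59755    118.23726677] [561.84146237 128.80708715 116.59157651] [16.57500699 16.93868571  9.07623169]
p 500 [566.85469532  93.48987782 118.2544901 ] [567.38469602  93.6685956  116.58686886] [17.222006   16.49235363  9.09452517]
w 408 [577.69508306  23.29499963 118.15088207] [578.47843215  22.30454496 116.63468301] [17.49361022 17.34391016  9.18249963]
bar 893 [456.57463473  58.34542845 107.61823679] ((456.14593505859375, 57.95994186401367), (42.754329681396484, 13.000082015991211), 22.11348533630371)
[ 69.92139244  71.07154565  78.56114922  95.09265256 108.52726871]
[257 119  28  13  40] [464.07313904  61.4492725 ] ((463.9164123535156, 61.29615783691406), (23.238786697387695, 1.0977940559387207), 22.23514747619629) [9.2617470e-01 3.7709469e-01 4.6407315e+02 6.1449272e+01]
```

View pics/crop.png

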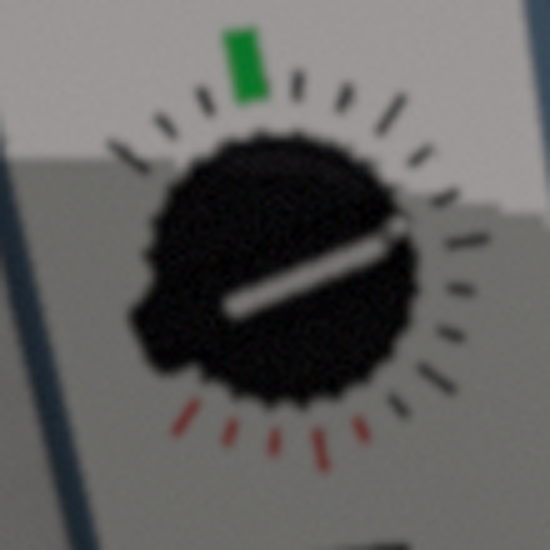

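Dial value is about 2.12 rad (bar at 22.1°, heater yaw 8.75°). Now I'll turn it.

```bash
cat >> h.py <<'E'
R0=R.from_matrix(np.array([[0,1,0],[1,0,0],[0,0,-1.]]))
def down(phi): return R.from_euler('z',phi,degrees=True)*R0
E
python3 - <<'E'
from h import *
ax=[456.1,58.3]; Y=8.75
def P(z): return [*ax,z]
print([bot.ik(P(103),R2q(down(p))) for p in (-67.9,Y)])
bot.move_gripper(42)
bot.move_to(P(190),R2q(down(-67.9)))
print(bot.servo_line(P(103),speed=60,until_force=12))
print(bot.move_gripper(0,40), bot.read_state()['grip_width'],bot.read_state()['ee_pos'],bot.read_state()['ft_force'])
for p in np.linspace(-67.9,Y,9)[1:]: bot.servo_line(P(103),R2q(down(p)),speed=40)
bot.dwell(.3); s=bot.read_state(); print(s['ft_force'],s['moment'],s['clock'],s['grip_width'])
bot.move_gripper(42); bot.dwell(.2)
bot.servo_line(P(190),speed=100)
bot.move_to([491,8,260],R2q(down(0)))
c=cam('wrist')
Q=np.array([pt(c,u,v) for v in range(70,180) for u in range(200,330)]); t=Q[(Q[:,2]>102)&(Q[:,2]<114)]
print(len(t),cv2.minAreaRect(t[:,:2].astype(np.float32)),bot.read_state()['clock'])
cv2.imwrite('pics/w2.png',c['image'])
E
```

```text
[array([ 4.74512136e-02,  2.92910798e-01,  1.91335549e+00, -4.44089210e-16,
        9.35326366e-01,  1.23252978e+00]), array([ 4.74512136e-02,  2.92910798e-01,  1.91335549e+00, -4.44089210e-16,
        9.35326366e-01, -1.05265096e-01])]
False
False 11.64883169958232 [456.16910402  58.34208309 103.26194077] [-2.90645933  0.50823503  4.67940447]
[10.45111393 -7.85652089 -2.52107721] [-1.41864252 -1.77648103  0.02212694] 7.0417 12.039397343563794
915 ((455.92120361328125, 58.16468811035156), (13.205799102783203, 42.35065841674805), 8.234708786010742) 9.1583
```

Dial reads about 0.79 rad. On to the tube.

```bash
python3 - <<'E'
from h import *
b=[561.6,128.7]; q=R2q(down(8.75))
P=lambda z:[*b,z]
for s in (-45,45):
    print(s,bot.ik([470,90,320],R2q(R.from_euler('y',s,degrees=True)*down(8.75))),(R.from_euler('y',s,degrees=True)*down(8.75)).as_matrix()[:,2])
bot.move_to(P(200),q)
print(bot.servo_line(P(109.5),speed=60,until_force=10))
bot.move_gripper(0,40); s=bot.read_state(); print(s['grip_width'],s['grip_force'],s['ee_pos'],s['ft_force'])
bot.servo_line(P(130),speed=30); bot.servo_line(P(235),speed=60); bot.dwell(.3)
s=bot.read_state(); print(s['grip_width'],s['grip_force'],s['ee_pos'],s['clock'])
cv2.imwrite('pics/s3.png',cam('side')['image'][60:320,160:440])
E
```

```text
-45 [ 0.1687522  -0.24114813  2.06931959 -0.23036315  0.54699513  0.1648682 ] [ 0.70710678  0.         -0.70710678]
45 [ 0.08439844  0.49278082  1.24627625  0.07299808  2.18489442 -0.05085367] [-0.70710678  0.         -0.70710678]
False
15.971267466986204 38.931750655174255 [561.84259018 128.73399435 109.77553858] [0.49908475 0.16709086 1.3913336 ]
15.555586539766551 39.05818283557892 [561.57708824 128.70406581 234.92848   ] 14.8583
```

View pics/s3.png

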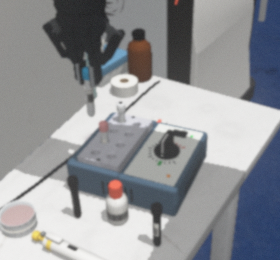

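The crop shows the tube hanging upright below the fingers, with its foot at (91,113) clear of the block. The pink and white tubes are in place. Now I'll lean it over.

```bash
python3 - <<'E'
from h import *
q=R2q(down(8.75))
bot.servo_line([475,95,320],q,speed=80)
for a in (-11,-22,-33,-44): bot.servo_line([475,95,320],R2q(R.from_euler('y',a,degrees=True)*down(8.75)),speed=40)
bot.dwell(1)
s=bot.read_state(); print(s['grip_width'],s['grip_force'],s['ee_pos'],s['clock'],abs(s['qvel']).max(),q2R(s['tool_rot']).as_matrix()[:,2])
cv2.imwrite('pics/s4.png',cam('side')['image'][:300,160:480]); cv2.imwrite('pics/sc4.png',cam('scene')['image'])
E
```

```text
15.778800773234694 39.06614899635315 [474.9744518   95.0099479  319.98259481] 19.0 0.0020316059146508686 [ 6.94622648e-01  7.55521014e-06 -7.19374295e-01]
```

View pics/s4.png

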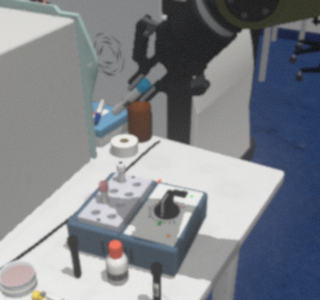

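The crop shows the blue-capped tube held between the fingers at (145,85), leaning about 45° with the cap up. The dial, the other tubes and the bottle are undisturbed.

```bash
python3 -c "
from rig import bot
print(bot.finish_job())"
```

```text
the job is handed in; nothing more can be done
None
```

The job is handed in, with no verdict returned: the dial measured about 0.79 rad (green mark 0.785), and the blue-capped tube is held still at about 44° from upright, cap up, well above the other tubes, which look undisturbed in the last picture, as does the bottle; I did not re-check the timer.

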